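Refit the return spring of a bench book press

ROBOT

A 6-joint arm with a two-finger parallel gripper is mounted at the origin on the work surface. World frame = base frame: x ahead of the robot, y to its left, z up, the work surface at z = 0. Lengths are in m, angles in rad, forces in N, time in s.
With the tool pointing down it reaches from about 0.375 to 0.975 m from the base axis. Payload 3.8 kg.
Tool frame: the origin (TCP) lies midway between the tips of the shut fingers; the grasp point (between the pads) lies 19 mm behind it; z points along the fingers, y is the direction in which the jaws open and shut (so a half turn about z gives the same grasp; the last joint's range is limited). The gripper opens to 85 mm and grips with 20 to 120 N. Pads are 22 mm wide; open, the fingers measure 114 mm over their backs; the gripper's body (76 mm by 85 mm) begins 54 mm behind the grasp point. The pads swing forward as they close: fully open they stand 13 mm farther back than shut.
Start: joints at [1.201, 0.264, 1.604, -0, 1.274, -0.037], TCP at [0.221, 0.638, 0.231] pointing down, gripper open.
Joint ranges: [-2.63, 2.63], [-0.94, 2.18], [0.31, 2.57], [-1.31, 4.45], [0, 2.66], [-2.55, 2.55]. Speed limits (rad/s): [2.57, 2.57, 3.14, 3.14, 3.14, 3.14].

INTERFACE

Orientations are given as a rotation vector (axis times angle).
In Python, from workcell import bot gives the robot as it stands.
- The arm moves only by the tool arm_command, never from a script. Its argument "targets" is text: rows parted by semicolons, each of 7 numbers parted by spaces: the shift along the tool's x, y, z in mm, then the turn, a rotation vector about the tool's x, y, z in degrees, then the opening, from 0 (shut) to 1 (fully open). A call has 1 to 10 rows; each row is the pose to reach, as a shift and turn from the pose commanded when the call began, along the tool's axes at that moment; what a row does not reach only later rows make up. A row lasts 1/12 s, in which the tool goes at most 41.7 mm and 7.16 degrees, less where a joint would pass 70% of its speed; a pose out of reach is approached as far as the arm can. A call with a gripper value outside its range is refused whole. The fingers move at their own pace and stop on an object; "newtons" is the grip in N (left out, the last holds). Time passes only in rows, so rows that repeat a pose let the fingers close. It gives the time, the measured TCP pose, the force and the opening at its end, in the units of the state.
- bot.read_state(): the state, without advancing time (a new reading comes with each control period).
- bot.read_camera(name): name is "scene" or "top" or "wrist"; returns (picture, depth): 384x512x3 uint8, blue, green, red; 384x512 float32, m along the optical axis (not along the pixel's ray), 0 where there is no reading.
- bot.camera_params(name): a dict with "fov_y" (degrees; the focal length in pixels is half the picture's height over the tangent of half this angle, whatever the lens; pixels are square), "cx", "cy" (the principal point, pixels), "xyz" and "rotation" of the camera in the world; the wrist camera has in their place "T_tool_cam" (4x4, takes a point from camera to tool coordinates, whose origin is the TCP and whose axes are the flange's). Camera axes: x right, y up, looking along -z (the intrinsics and any distortion apply to the point x, -y, -z); pixel columns grow to the right and rows downward; lengths in m; the calibration is good to about 2 mm. A picture is of the moment at which its call begins: read the wrist's pose just before it. camera_params takes no time and is no camera call.
- bot.finish_job(): hands the job in, once; it reports no verdict.
The state is a dict: "time": time; "q": joint angles; "joint_vel": joint speeds; "joint_torque": joint torques, N m; "tool_pos": TCP position; "tcp_rot": TCP orientation; "wrist_force": force on the tool from outside, world axes, zero at the start; "torque": the same for the moment, N m; "width": opening from 0.0 (shut) to 1.0 (fully open).
Only numpy, scipy, OpenCV 4.12 (cv2) and the standard library are available. Lean on these libraries where they do the work, as an engineer would, in place of code of your own. Each camera call takes 0.05 s, during which the arm holds its last target.

TASK

Refit the press's return spring: first put the toed leg of the loose tension spring down through the hole in the steel strip of the grey bracket, so that the toe is under the strip, then stretch the spring and drop its eye over the headed post at the foot of the book press, so that it sits down below the head and stays there by its own pull. Let go, and do not shift the things lying around.

Things in the scene. Friction and masses are not known exactly. Their poses are not given: they have to be found in the camera images.
- spring: Loose steel tension spring, 0.13 kg, 175 mm long unstretched: leg, block, coils (19 mm across), block, eye. Origin under the middle of the coils, 8.5 mm below the spring's axis; x from hook to eye, z up. Does not bend; starts to stretch at 3 N, then 0.15 N per mm, up to 70 mm. At the start it lies level, leg down, coils on a fixed wood block 60 x 34 x 40 mm.
- hook_block (a point): Middle of the flat-sided steel block at the spring's hook end, the place to grip it: 24 mm along the spring, 14 mm wide, 16 mm high, on the spring's axis. Axes as the spring's.
- hook_toe (a point): Foot of the hook's leg (5 mm round wire): its wire's centre, 28 mm beyond the hook block's middle towards -x and 20 mm below it. The leg goes straight up from here to the axis. A short toe points to the eye: the foot reaches from 2.5 mm behind to 5 mm ahead of this point, 2.5 mm to each side and below. Axes as the spring's.
- eye_block (a point): Middle of the flat-sided steel block at the spring's eye end, the place to grip it: 24 mm along, 14 mm wide, 16 mm high; 96 mm from the hook block's middle when unstretched. Axes as the spring's.
- eye (a point): Centre of the spring's eye, a flat level ring of 5 mm wire, 16 mm clear opening, 27 mm over all; 30 mm beyond the eye block's middle, 154 mm ahead of the leg when unstretched. Axes as the spring's.
- strip_mid (a point): Middle of the steel strip on the grey bracket, top face, 60 mm above the table; x to the post (within 10 degrees), y along the strip, z up. Strip 5 mm thick, 76 mm long in y, its edge 12 mm ahead of this point, free below. One round 12 mm through hole at x = 0, but the strip is clamped anywhere along y: the hole lies up to 14 mm to either side of this point, not measured; look or feel for it.
- anchor: The fixed grey bracket; origin on the table right below strip_mid, same axes. The strip holds against 40 N; two dark bolt heads stand on it 30 mm behind the hole. A flat steel guide plate, top 62 mm above the table, from 62 to 98 mm ahead of strip_mid and 56 mm wide, carries the coils once the leg is in; the level spring's axis is then about 71 mm above the table.
- post_top (a point): Top of the fixed headed post at the foot of the iron book press, 83 mm above the table: head 12 mm across and 6 mm high, below it a waist 8 mm across and 11 mm high, on a pillar 20 mm across. z up, x away from the bracket. 188 to 202 mm from strip_mid. The press (0.22 x 0.26 m, 0.34 m tall) begins 80 mm beyond the post.
- jar_mid (a point): Bystander: middle of a jar, 60 mm across, 85 mm tall.
- weight_center (a point): Bystander: centre of a brass weight, 50 mm across, 45 mm tall.
- folder_mid (a point): Bystander: middle of a flat bone folder, 150 x 22 x 5 mm.
- brush_grip (a point): Bystander: handle of a lying brush about 200 mm long.
- pinblock_mid (a point): Bystander: middle of a wooden block 60 x 40 x 22 mm with two plain pins 20 mm tall.
There are look-alikes about, which are no part of the job. What is shaped like the spring but blue or yellow is not meant.

How it is judged:
On the way, in this order (a step that is already met when the one before it is completed fails the run):
1. the toe is below the strip, the leg through its hole (x of hook_toe in the frame of strip_mid between -0.006 and 0.009 m and y of hook_toe in the frame of strip_mid between -0.02 and 0.02 m and z of hook_toe in the frame of strip_mid between -0.019 and -0.0065 m), for 0.2 s.
2. the eye is round the post's waist, below the head, with the leg still in the hole (all of step 1 and horizontal distance between eye and post_top below 0.0065 m and z of eye in the frame of post_top between -0.02 and -0.007 m), for 0.2 s.
At the end, for the whole second after the job is handed in: Spring at rest, stretched: leg through the hole, its foot's centre 6.5 to 19 mm below the strip's top, -6 to +9 mm of strip_mid in x, within 20 mm in y; eye round the post's waist, its centre within 6.5 mm of the post's axis and 7 to 20 mm below its top (all of step 2 and linear speed of spring below 0.01 m/s); the robot touches nothing.
It fails at once if a bystander (jar, weight, folder, brush, pin block) is shifted by more than 25 mm (distance of any of jar_mid, weight_center, folder_mid, brush_grip, pinblock_mid from where it was at the start of the episode above 0.025 m).
It also fails if it takes over 51 s, if anything falls off the work surface, if the arm or the gripper's body presses on something with over 40 N, if the wrist force passes 120 N, or if a joint passes its speed limit or range.

## Working session

There is one attempt and no reset: what is moved stays moved. The work goes in short steps, Python scripts to look and compute and a tool call to move; the robot and the scene stay as the last step left them, time stands still between calls to the robot, and variables do not carry over. Pictures are saved under pics/ and viewed, and the job is handed in when it is done.

Besides the shell and the picture viewer there is one more tool, called after ">>>" as a command line: name --argument value ..., lists and objects as JSON in quotes. arm_command: Moves the arm, as the interface text tells. Its arguments: {"type":"object","properties":{"targets":{"type":"string"},"newtons":{"type":"number"}},"required":["targets"]}

```bash
mkdir -p pics; ls
cat > h.py <<'E'
import numpy as np, cv2, json
from scipy.spatial.transform import Rotation as R
from workcell import bot
def grab(n,tag):
    s=bot.read_state(); im,d=bot.read_camera(n); cv2.imwrite(f'pics/{tag}.png',im); np.savez(f'pics/{tag}.npz',im=im,d=d,p=s['tool_pos'],r=s['tcp_rot']); return s,im,d
E
python3 - <<'E'
from h import *
for n in ('scene','top','wrist'):
    s,im,d=grab(n,n+'0'); print(n,bot.camera_params(n))
print(s)
E
```

```text
pics
scene {'fov_y': 46.195452074034584, 'cx': 246.12839045425915, 'cy': 193.49885473625085, 'xyz': array([0.94332385, 0.33651445, 0.62607415]), 'rotation': array([0.37189652, 1.00428976, 2.2579935 ])}
top {'fov_y': 43.66489340650859, 'cx': 258.857924720051, 'cy': 192.81035078309947, 'xyz': array([ 0.42859216, -0.13178371,  1.21330492]), 'rotation': array([ 0.09103681, -0.08020386, -1.57482815])}
wrist {'fov_y': 70.87212399319687, 'cx': 258.40426408580163, 'cy': 190.8130175612908, 'T_tool_cam': array([[-1.51300762e-04,  9.64519937e-01,  2.64009977e-01,
         6.75735760e-02],
       [ 9.99999910e-01,  2.50864821e-04, -3.43408889e-04,
        -5.52401955e-04],
       [-3.97455536e-04,  2.64009901e-01, -9.64519888e-01,
        -1.41754464e-01],
       [ 0.00000000e+00,  0.00000000e+00,  0.00000000e+00,
         1.00000000e+00]])}
{'time': 0.1, 'q': array([ 1.20109331e+00,  2.64701365e-01,  1.60527708e+00,  4.30665171e-05,
        1.27370049e+00, -3.69038830e-02]), 'joint_vel': array([ 0.00083348, -0.00145939, -0.00242123, -0.00107065,  0.0002963 ,
        0.00018753]), 'joint_torque': array([-4.39614423e-04, -5.16705751e+01, -3.68592060e+01, -9.57191651e-05,
        6.10290430e-03, -1.60578418e-05]), 'tool_pos': array([0.22026065, 0.63733307, 0.23004925]), 'tcp_rot': array([-0.52029343, -3.09773936,  0.0031961 ]), 'wrist_force': array([ 0.63392078,  0.37369133, -0.34972604]), 'torque': array([-0.06460977, -0.00631604, -0.02279881]), 'width': 1.0022168767523394}
```

View pics/scene0.png

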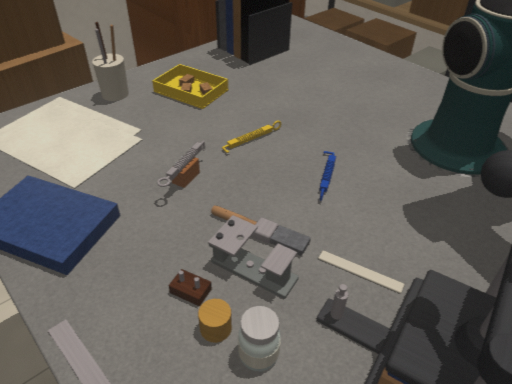

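View pics/top0.png

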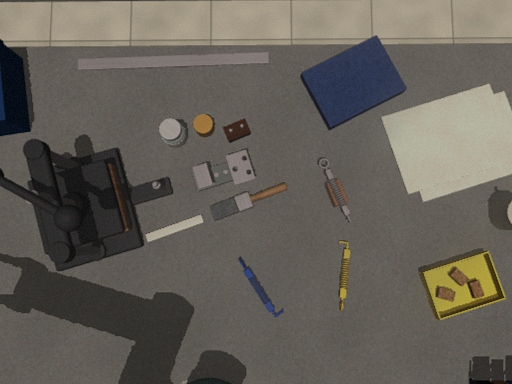

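View pics/wrist0.png

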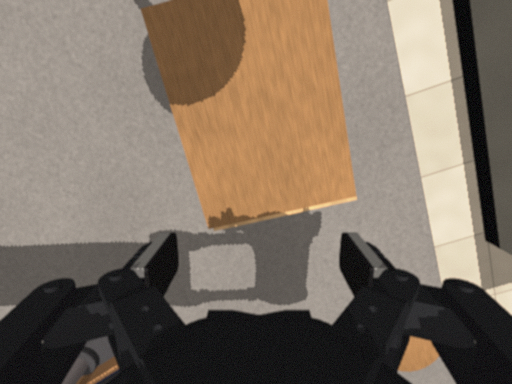

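The grey spring in `top` has its eye at (323,162) and hook at (350,219), and it sits on the wood block. The look-alikes are yellow at (344,275) and blue at (260,288). The bracket is at (225,168) and the post at (157,185). Next I'll confirm with an enlarged crop.

```bash
cat >> h.py <<'E'
def cam(n,s=None):
    c=bot.camera_params(n); f=192/np.tan(np.radians(c['fov_y']/2))
    if n=='wrist':
        T=np.eye(4);T[:3,:3]=R.from_rotvec(s['tcp_rot']).as_matrix();T[:3,3]=s['tool_pos'];T=T@c['T_tool_cam'];return f,c['cx'],c['cy'],T[:3,3],T[:3,:3]
    return f,c['cx'],c['cy'],np.array(c['xyz']),R.from_rotvec(c['rotation']).as_matrix()
def plane(C,u,v,z):
    f,cx,cy,o,M=C; d=M@np.array([(u-cx)/f,-(v-cy)/f,-1]); return o+d*(z-o[2])/d[2]
def dep(C,u,v,D):
    f,cx,cy,o,M=C; return o+M@np.array([(u-cx)/f,-(v-cy)/f,-1])*D
def proj(C,P):
    f,cx,cy,o,M=C; q=M.T@(np.asarray(P)-o); return cx-f*q[0]/q[2], cy+f*q[1]/q[2]
def crop(im,x0,y0,x1,y1,k,tag):
    cv2.imwrite(f'pics/{tag}.png',cv2.resize(im[y0:y1,x0:x1],None,fx=k,fy=k,interpolation=cv2.INTER_CUBIC))
E
python3 - <<'E'
from h import *
t=np.load('pics/top0.npz');s=np.load('pics/scene0.npz')
crop(t['im'],130,110,370,240,3.3,'tc');crop(s['im'],140,130,380,330,3.3,'sc')
C=cam('top')
for u,v in [(323,162),(350,219),(336,190),(240,168),(240,160),(203,175),(157,185),(300,250),(450,100)]:
    print(u,v,dep(C,u,v,t['d'][v,u]).round(4))
E
```

```text
323 162 [ 0.6397 -0.2885  0.    ]
350 219 [ 0.4933 -0.354  -0.0009]
336 190 [ 0.5606 -0.311   0.059 ]
240 168 [ 0.6157 -0.0786  0.0606]
240 160 [ 0.6354 -0.0786  0.061 ]
203 175 [0.5982 0.0107 0.0666]
157 185 [0.5746 0.1218 0.0663]
300 250 [ 0.4161 -0.2265 -0.0023]
450 100 [ 8.003e-01 -6.207e-01  6.000e-04]
```

View pics/tc.png

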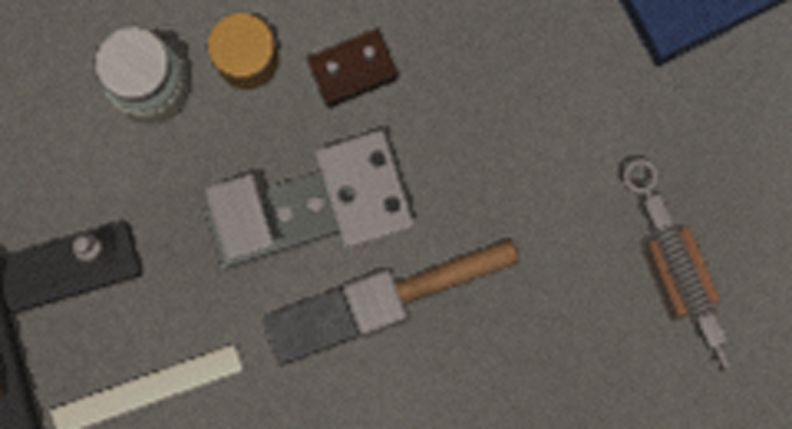

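View pics/sc.png

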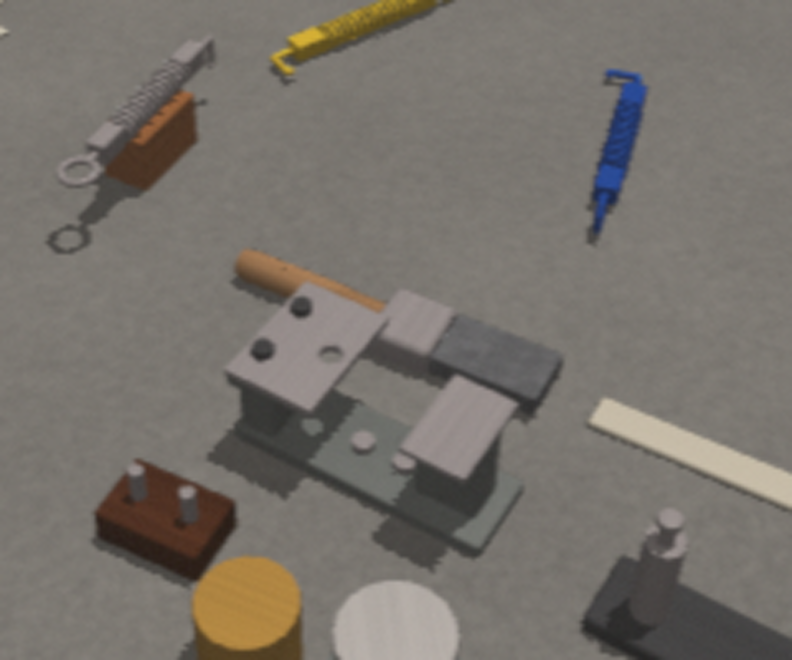

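The crop shows the grey spring alone has a ring eye and a hook with its leg down. It lies on the brown wood block, with the eye at about (640,175) and the toe at (725,365) in the crop. The hole in the strip is at (346,194), between the bolt heads and the strip's free edge. Next come the coarse positions and the clearance to the press.

Run:
```python
from h import *
t=np.load('pics/top0.npz')
C=cam('top'); d=t['d'];f,cx,cy,o,M=C
v,u=np.mgrid[0:384,0:512]
P=o+np.stack([(u-cx)/f*d,-(v-cy)/f*d,-d],-1)@M.T
m=(P[...,2]>0.02)&(u<150)&(v>30)
for z0,z1 in [(.02,.1),(.1,.2),(.2,.3),(.3,.45),(.45,.8)]:
    k=m&(P[...,2]>z0)&(P[...,2]<z1); q=P[k]; print(z0,k.sum(),q.min(0).round(3),q.max(0).round(3))
pt=lambda x,y,z:plane(C,130+(x+.5)/3.3-.5,110+(y+.5)/3.3-.5,z)
E_=pt(640,175,.0495);H=pt(712,333,.0495);print('eye',E_,'hookblk',H, 'ang',np.degrees(np.arctan2(*(E_-H)[[1,0]])),np.linalg.norm(E_-H))
for n,x,y,z in [('hole',346,194,.06),('post',86,243,.083),('c1',317,150,.06),('c2',386,128,.06),('c3',413,222,.06),('c4',347,245,.06)]: print(n,pt(x,y,z).round(4))
S=cam('scene');
for n,x,y,z in [('hole',330,354,.06),('post',670,519,.083),('eye',78,168,.0495)]: print(n,plane(S,140+(x+.5)/3.3-.5,130+(y+.5)/3.3-.5,z).round(4))
```

```text
0.02 5993 [0.371 0.167 0.02 ] [0.923 0.533 0.1  ]
0.1 2945 [0.406 0.196 0.1  ] [0.924 0.495 0.199]
0.2 2563 [0.397 0.254 0.2  ] [0.648 0.359 0.3  ]
0.3 1327 [0.457 0.207 0.301] [0.578 0.37  0.344]Traceback (most recent call last):
  File "<stdin>", line 8, in <module>
    return umr_minimum(a, axis, None, out, keepdims, initial, where)
ValueError: zero-size array to reduction operation minimum which has no identity
```

```bash
cat >> h.py <<'E'
def toolR(psi,tilt=0.0):
    a=np.radians(psi); x=np.array([np.cos(a),np.sin(a),0]); z=np.array([0,0,-1.]); M=np.stack([x,np.cross(z,x),z],1)
    return R.from_matrix(M)*R.from_euler('y',tilt,degrees=True)
def go(pos,psi,tilt=0.0,s=None):
    s=s or bot.read_state(); r0=R.from_rotvec(s['tcp_rot']); d=r0.inv().apply(np.array(pos)-s['tool_pos'])*1000
    rv=np.degrees((r0.inv()*toolR(psi,tilt)).as_rotvec()); print('shift',d.round(1),'turn',rv.round(2),'|',np.linalg.norm(d).round(1),'now',s['tool_pos'].round(4),'t',round(s['time'],2)); return d,rv
E
python3 - <<'E'
from h import *
C=cam('top')
pt=lambda x,y,z:plane(C,130+(x+.5)/3.3-.5,110+(y+.5)/3.3-.5,z)
E_=pt(640,175,.0495);H=pt(712,333,.0495);print('eye',E_,'hookblk',H, 'ang',np.degrees(np.arctan2(*(E_-H)[[1,0]])),np.linalg.norm(E_-H))
for n,x,y,z in [('hole',346,194,.06),('post',86,243,.083),('c1',317,150,.06),('c2',386,128,.06),('c3',413,222,.06),('c4',347,245,.06)]: print(n,pt(x,y,z).round(4))
S=cam('scene');
for n,x,y,z in [('hole',330,354,.06),('post',670,519,.083),('eye',78,168,.0495)]: print(n,plane(S,140+(x+.5)/3.3-.5,130+(y+.5)/3.3-.5,z).round(4))
s=bot.read_state(); print(R.from_rotvec(s['tcp_rot']).as_matrix().round(3))
go([.30,.45,.42],161);go([.52,-.33,.25],24)
E
```

```text
eye [ 0.6294084  -0.28357312  0.0495    ] hookblk [ 0.51122652 -0.33417901  0.0495    ] ang 23.180778298164498 0.12856092439941919
hole [ 0.6148 -0.0652  0.06  ]
post [0.5766 0.1212 0.083 ]
c1 [ 0.6479 -0.0437  0.06  ]
c2 [ 0.6641 -0.0948  0.06  ]
c3 [ 0.5936 -0.1145  0.06  ]
c4 [ 0.5769 -0.0659  0.06  ]
hole [ 0.6148 -0.0644  0.06  ]
post [0.5765 0.1257 0.083 ]
eye [ 0.6272 -0.285   0.0495]
[[-0.945  0.327 -0.001]
 [ 0.327  0.945 -0.002]
 [ 0.    -0.002 -1.   ]]
shift [-136.5 -151.4 -189.5] turn [-0.11 -0.   -0.07] | 278.4 now [0.2203 0.6374 0.2302] t 0.15
shift [-599.3 -816.4  -18.3] turn [-5.0000e-02  1.3000e-01  1.3693e+02] | 1013.0 now [0.2203 0.6374 0.2302] t 0.15
```

Run:
```python
from h import *
go([.45,.10,.42],102);go([.60,-.03,.42],102)
```

```text
shift [-392.6 -433.2 -189. ] turn [-1.000e-01  5.000e-02  5.893e+01] | 614.5 now [0.2203 0.6374 0.2302] t 0.15
shift [-576.9 -507.1 -188.9] turn [-1.000e-01  5.000e-02  5.893e+01] | 791.0 now [0.2203 0.6374 0.2302] t 0.15
```

>>> arm_command --targets "0 0 -190 0 0 0 1;0 0 -190 0 0 0 1;0 0 -190 0 0 0 1;0 0 -190 0 0 0 1;0 0 -190 0 0 0 1;-136 -150 -190 0 0 10 1;-136 -150 -190 0 0 17 1;-136 -150 -190 0 0 24 1;-136 -150 -190 0 0 31 1;-136 -150 -190 0 0 38 1"

```text
time: 0.98
tool_pos: [0.3005, 0.4494, 0.421]
tcp_rot: [1.456, 2.783, -0.001]
wrist_force: [-0.7, 0.7, 0.1]
width: 0.998
```

Run:
```python
from h import *
go([.45,.15,.42],102);go([.60,-.04,.40],102);print(bot.read_state()['q'])
```

```text
shift [-331.2  -47.9    1.2] turn [-1.000e-02  5.000e-02  2.277e+01] | 334.7 now [0.3005 0.4494 0.421 ] t 0.98
shift [-572.8  -33.1   21.4] turn [-1.000e-02  5.000e-02  2.277e+01] | 574.2 now [0.3005 0.4494 0.421 ] t 0.98
[ 9.35823168e-01 -5.06640021e-02  1.60922117e+00 -6.20187635e-04
  1.58363024e+00  3.28890109e-01]
```

>>> arm_command --targets "-320 -45 0 0 0 7 1;-320 -45 0 0 0 14 1;-320 -45 0 0 0 22 1;-320 -45 0 0 0 22 1;-320 -45 0 0 0 22 1;-320 -45 0 0 0 22.8 1;-320 -45 0 0 0 22.8 1;-320 -45 0 0 0 22.8 1;-572 -33 10 0 0 22.8 1;-572 -33 20 0 0 22.8 1"

```text
time: 1.82
tool_pos: [0.4989, 0.0967, 0.4168]
tcp_rot: [1.969, 2.446, 0.002]
wrist_force: [0.9, 1.3, 0.6]
width: 1.001
```

Run:
```python
from h import *
go([.60,-.04,.23],102)
```

```text
shift [-155.2   69.3  186.9] turn [ 0.11 -0.01  0.33] | 252.6 now [0.4989 0.0967 0.4168] t 1.82
```

>>> arm_command --targets "-155 69 90 0 0 0.3 1;-155 69 130 0 0 0.3 1;-155 69 187 0 0 0.3 1;-155 69 187 0 0 0.3 1;-155 69 187 0 0 0.3 1;-155 69 187 0 0 0.3 1;-155 69 187 0 0 0.3 1;-155 69 187 0 0 0.3 1"

```text
time: 2.48
tool_pos: [0.5967, -0.0391, 0.2245]
tcp_rot: [-1.975, -2.434, 0.007]
wrist_force: [0.1, 0.5, 0.9]
width: 0.997
```

Run:
```python
from h import *
s,im,d=grab('wrist','w1');print(s['tool_pos'],s['joint_vel'].round(3))
C=cam('wrist',s)
for P in [(.6148,-.065,.06),(.5766,.1235,.083)]: print(proj(C,P))
```

```text
[ 0.59671474 -0.03914192  0.22452773] [ 0.03  -0.06  -0.056  0.014  0.03   0.01 ]
(np.float64(270.67322266005476), np.float64(200.9485218568276))
(np.float64(275.6687550500979), np.float64(8.611456187972124))
```

View pics/w1.png

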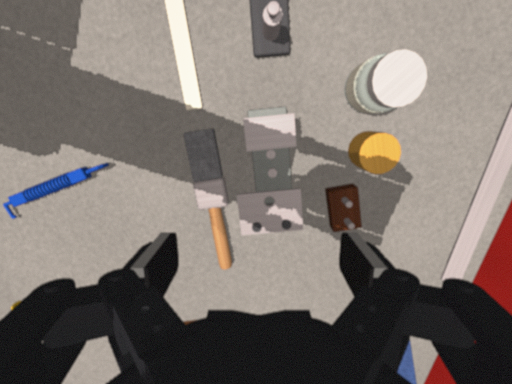

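The wrist view shows the hole at about (270,202) and the post head at about (273,8). Both agree with the other cameras. Now I'll refine them in an enlarged crop.

Run:
```python
from h import *
w=np.load('pics/w1.npz');im=w['im'];a=cv2.resize(im[180:240,225:315],None,fx=8,fy=8,interpolation=cv2.INTER_CUBIC);b=cv2.resize(im[0:60,235:325],None,fx=8,fy=8,interpolation=cv2.INTER_CUBIC)
cv2.imwrite('pics/w1c.png',cv2.resize(np.vstack([a,b]),None,fx=.6,fy=.6))
```

```text
(no output)
```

View pics/w1c.png

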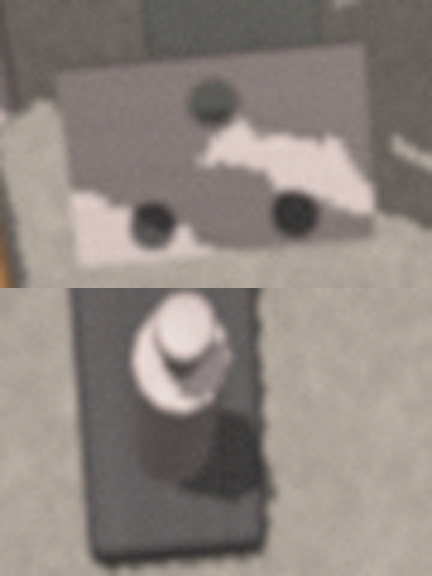

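Run:
```python
from h import *
w=np.load('pics/w1.npz');s=dict(tcp_rot=w['r'],tool_pos=w['p']);C=cam('wrist',s)
h=plane(C,268.98,200.85,.06);p=plane(C,273.4,6.9,.083)
fl=plane(C,225+58.5/4.8-.5,180+75.5/4.8-.5,.06);fr=plane(C,225+362.5/4.8-.5,180+43.5/4.8-.5,.06)
bl=plane(C,225+80/4.8-.5,180+265/4.8-.5,.06);br=plane(C,225+373/4.8-.5,180+237/4.8-.5,.06)
ya=(fl-fr)[:2];ya/=np.linalg.norm(ya);xa=np.array([ya[1],-ya[0]])
print('hole',h,'post',p,np.linalg.norm((p-h)[:2]),np.degrees(np.arctan2(p[1]-h[1],p[0]-h[0])))
print('strip len',np.linalg.norm(fl-fr),'x axis ang',np.degrees(np.arctan2(xa[1],xa[0])),'hole rel front mid',(h-(fl+fr)/2)[:2]@xa,(h-(fl+fr)/2)[:2]@ya)
print('depth hole rim z', [dep(C,u,v,w['d'][v,u])[2].round(4) for u,v in [(255,200),(280,198),(255,210)]])
go([.514,-.333,.15],23.2)
```

```text
hole [ 0.61280615 -0.06529957  0.06      ] post [0.57425404 0.12441865 0.083     ] 0.19359562871127245 101.48651629228962
strip len 0.07494578063109734 x axis ang 108.24944661366615 hole rel front mid -0.011058722843797424 0.00021716936439545364
depth hole rim z [np.float64(0.0594), np.float64(0.0593), np.float64(0.0592)]
shift [-271.  -142.8   77.6] turn [-2.300e-01  6.000e-02  7.875e+01] | 316.0 now [ 0.5979 -0.0383  0.2275] t 2.53
```

>>> arm_command --targets "-100 -50 0 0 0 7 1;-140 -75 0 0 0 14 1;-271 -143 0 0 0 21 1;-271 -143 30 0 0 28 1;-271 -143 50 0 0 35 1;-271 -143 50 0 0 42 1;-271 -143 50 0 0 49 1;-271 -143 50 0 0 56 1;-271 -143 50 0 0 63 1;-271 -143 50 0 0 70 1"

```text
time: 3.37
tool_pos: [0.5161, -0.3343, 0.1818]
tcp_rot: [3.021, 0.854, 0.004]
wrist_force: [1.4, -0.3, 0.4]
width: 0.999
```

Run:
```python
from h import *
go([.54,-.322,.18],23.2)
```

```text
shift [26.8  2.   1.8] turn [ 0.17 -0.12  8.37] | 27.0 now [ 0.5161 -0.3343  0.1818] t 3.37
```

>>> arm_command --targets "0 0 0 0 0 5 1;0 0 0 0 0 8.4 1;0 0 0 0 0 8.4 1;0 0 0 0 0 8.4 1;0 0 0 0 0 8.4 1"

```text
time: 3.78
tool_pos: [0.5165, -0.3328, 0.181]
tcp_rot: [3.072, 0.647, 0.003]
wrist_force: [0.2, -0.1, 0.6]
width: 0.997
```

Run:
```python
from h import *
s,im,d=grab('wrist','w2');print(s['tool_pos'],s['joint_vel'].round(3))
im2=cv2.resize(im,None,fx=1.5,fy=1.5);cv2.imwrite('pics/w2b.png',im2)
```

```text
[ 0.51650682 -0.33282279  0.18104682] [-0.004  0.009  0.009 -0.    -0.002  0.003]
```

View pics/w2b.png

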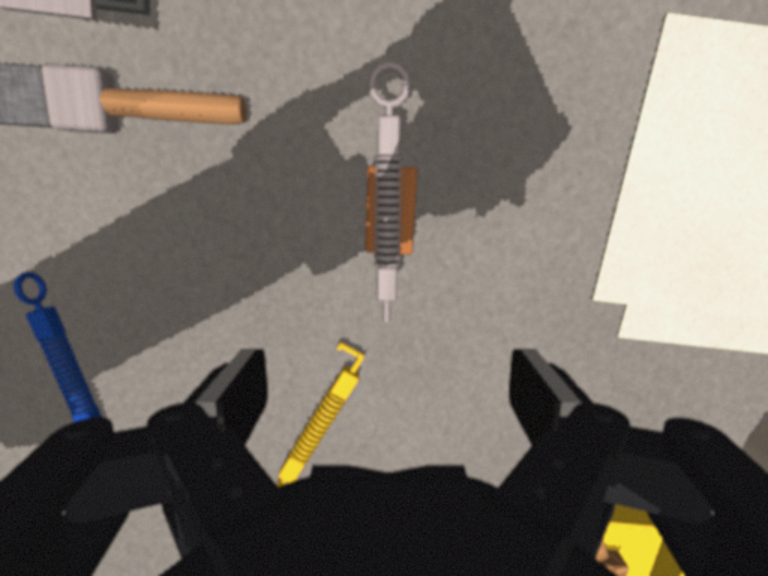

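The spring lies almost along the tool's x axis, with the eye at (389,86) and hook block at (387,284) in the 1.5x picture.

Run:
```python
from h import *
w=np.load('pics/w2.npz');s=dict(tcp_rot=w['r'],tool_pos=w['p']);C=cam('wrist',s)
px=lambda x,y,z:plane(C,(x+.5)/1.5-.5,(y+.5)/1.5-.5,z)
e=px(389.5,86,.0495);hb=px(387,270,.0575);hb2=px(387,299,.0575);tt=px(386.5,319,.0495)
eb=px(389,117,.0575);eb2=px(388,153,.0575)
hbm=(hb+hb2)/2
print(e,hb,hb2,tt,eb,eb2);print(np.linalg.norm((e-tt)[:2]),'ang',np.degrees(np.arctan2(*(e-tt)[[1,0]])),np.degrees(np.arctan2(*(e-hbm)[[1,0]])))
print('eye-hookmid',np.linalg.norm((e-hbm)[:2]),'z top blk',[dep(C,u,v,w['d'][v,u]).round(4) for u,v in [(258,190),(258,195),(258,140),(259,90)]])
print('pixel TCP under',proj(C,[.5165,-.333,.05]))
```

```text
[ 0.62630245 -0.28570002  0.0495    ] [ 0.52082388 -0.33037271  0.0575    ] [ 0.50218013 -0.3385671   0.0575    ] [ 0.48611582 -0.34523953  0.0495    ] [ 0.60890594 -0.29299156  0.0575    ] [ 0.58953889 -0.30085207  0.0575    ]
0.1523064172701128 ang 23.011709138206793 23.01690805316174
eye-hookmid 0.12473028939193706 z top blk [array([ 0.5106, -0.335 ,  0.0552]), array([ 0.5057, -0.3372,  0.0552]), array([ 0.5571, -0.3146,  0.0566]), array([ 0.5994, -0.297 ,  0.0554])]
pixel TCP under (np.float64(258.4711278889631), np.float64(182.93561879513987))
```

Run:
```python
from h import *
go([.511,-.3347,.030],23.0)
```

```text
shift [ -5.8  -0.7 150.6] turn [ 0.11 -0.07  0.74] | 150.7 now [ 0.5163 -0.3328  0.1806] t 3.83
```

>>> arm_command --targets "-5.8 -0.7 40 0 0 0.7 0.7;-5.8 -0.7 80 0 0 0.7 0.7;-5.8 -0.7 110 0 0 0.7 0.7;-5.8 -0.7 130 0 0 0.7 0.7;-5.8 -0.7 145 0 0 0.7 0.6;-5.8 -0.7 150.5 0 0 0.7 0.6;-5.8 -0.7 150.5 0 0 0.7 0.6;-5.8 -0.7 150.5 0 0 0.7 0.6;-5.8 -0.7 150.5 0 0 0.7 0.6"

```text
time: 4.58
tool_pos: [0.5112, -0.3356, 0.0303]
tcp_rot: [3.077, 0.624, 0.003]
wrist_force: [0.3, -0.3, 0.4]
width: 0.596
```

Run:
```python
from h import *
s,im,d=grab('wrist','w3');go([.511,-.3347,.030],23.0)
```

```text
shift [ 0.2 -1.   0.5] turn [ 0.16 -0.1  -0.07] | 1.1 now [ 0.5112 -0.3357  0.0305] t 4.63
```

View pics/w3.png

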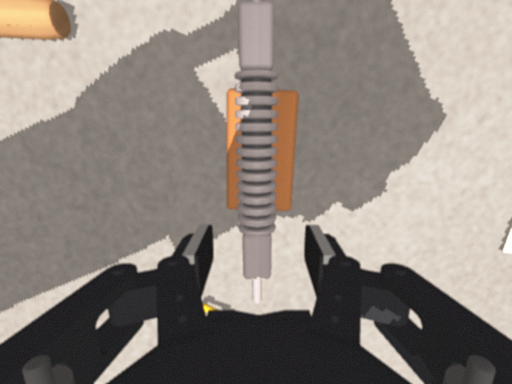

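>>> arm_command --targets "0 0 0 0 0 0 0;0 0 0 0 0 0 0;0 0 0 0 0 0 0;0 0 0 0 0 0 0;0 0 0 0 0 0 0;0 0 0 0 0 0 0;0 0 0 0 0 0 0" --newtons 70

```text
time: 5.22
tool_pos: [0.5102, -0.335, 0.0294]
tcp_rot: [3.078, 0.624, 0.001]
wrist_force: [-0.9, 0.3, 5.3]
width: 0.146
```

>>> arm_command --targets "0 0 -5 0 0 0 0;0 0 -15 0 0 0 0;0 0 -40 0 0 0 0;0 0 -75 0 0 0 0;0 0 -100 0 0 0 0;0 0 -100 0 0 0 0;0 0 -100 0 0 0 0;0 0 -100 0 0 0 0"

```text
time: 5.88
tool_pos: [0.5092, -0.3343, 0.128]
tcp_rot: [-3.078, -0.624, 0.001]
wrist_force: [0.2, 0.5, -2.2]
width: 0.149
```

Run:
```python
from h import *
s,im,d=grab('wrist','w4');print(s['width'],s['wrist_force'],s['torque'],s['tool_pos'])
im,d=bot.read_camera('scene');crop(im,120,100,280,220,4.9,'s4')
```

```text
0.14887197553533346 [ 0.18590596  0.4784128  -2.20214648] [ 0.00399404  0.04652857 -0.02159062] [ 0.50921012 -0.33430504  0.12798095]
```

View pics/w4.png

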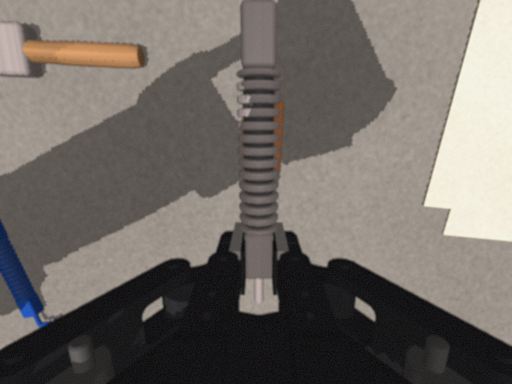

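View pics/s4.png

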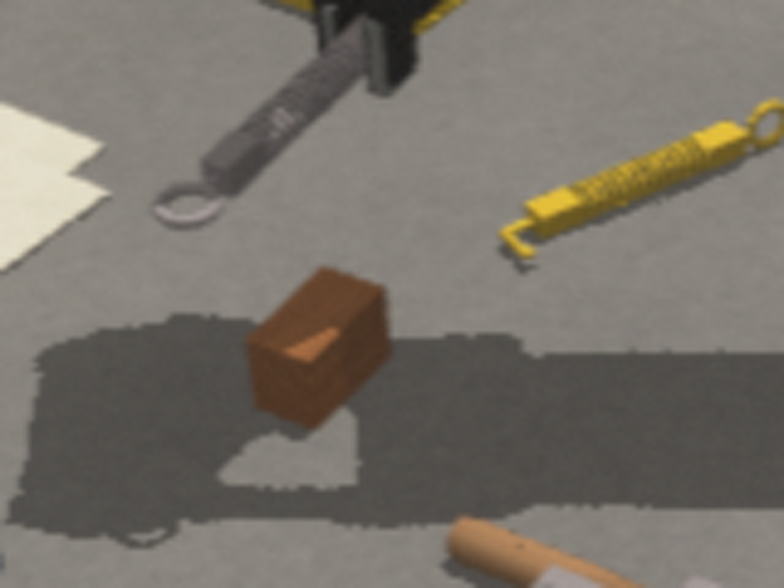

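Run:
```python
from h import *
w=np.load('pics/w4.npz');s=dict(tcp_rot=w['r'],tool_pos=w['p']);C=cam('wrist',s)
r=R.from_rotvec(w['r'])
for u,v in [(258,5),(258,20),(258,35),(258,50),(258,63),(258,250),(258,265)]:
    P=dep(C,u,v,w['d'][v,u]); print(u,v,(r.inv().apply(P-w['p'])*1000).round(1))
# eye-block/coil edge at v~66, axis-plane top
for v in (65,66,277): print(v,(r.inv().apply(plane(C,258,v,w['p'][2]+.0275)-w['p'])*1000).round(1))
sp=np.load('pics/w4.npz')['im'];crop(sp,210,0,310,320,2.4,'w4c')
```

```text
258 5 [106.   -0.3 -26.5]
258 20 [101.5  -0.3 -25.1]
258 35 [ 96.2  -0.3 -25.6]
258 50 [ 91.1  -0.3 -25.2]
258 63 [ 86.1  -0.3 -26.8]
258 250 [  4.9  -0.4 -25.6]
258 265 [ -2.5  -0.4 -26.7]
65 [ 85.3  -0.3 -27.6]
66 [ 84.9  -0.3 -27.6]
277 [ -8.5  -0.4 -27.5]
```

View pics/w4c.png

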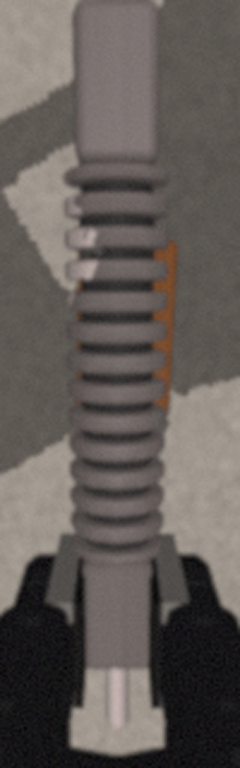

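Run:
```python
from h import *
go([.6089,-.0398,.128],101.5)
```

```text
shift [ 207.1 -231.6   -1.2] turn [-2.400e-01 -3.000e-02 -7.858e+01] | 310.7 now [ 0.5084 -0.3337  0.1264] t 5.98
```

>>> arm_command --targets "25 -28 -5 0 0 -7 0;50 -56 -5 0 0 -14 0;75 -85 -5 0 0 -21 0;100 -113 -5 0 0 -28 0;125 -140 -5 0 0 -35 0;148 -166 -5 0 0 -42 0;170 -190 -5 0 0 -49 0;190 -212 -5 0 0 -56 0;202 -226 -5 0 0 -63 0;207 -231.5 -5 0 0 -70 0"

```text
time: 6.82
tool_pos: [0.6097, -0.0376, 0.1313]
tcp_rot: [-2.152, -2.284, 0.002]
wrist_force: [0.4, -0.6, -0.5]
width: 0.148
```

Run:
```python
from h import *
go([.6089,-.0398,.10],101.5)
```

```text
shift [-2.2 -0.8 31.3] turn [-0.18 -0.1  -8.08] | 31.4 now [ 0.6097 -0.0376  0.1313] t 6.82
```

>>> arm_command --targets "-2 -0.8 10 0 0 -4 0;-2 -0.8 20 0 0 -8 0;-2 -0.8 31 0 0 -8 0;-2 -0.8 31 0 0 -8 0;-2 -0.8 31 0 0 -8 0;-2 -0.8 31 0 0 -8 0;-2 -0.8 31 0 0 -8 0"

```text
time: 7.4
tool_pos: [0.6101, -0.0432, 0.103]
tcp_rot: [2.001, 2.421, 0.001]
wrist_force: [0.7, -0.6, -0.0]
width: 0.148
```

Run:
```python
from h import *
d=go([.6089,-.0398,.10],101.5)
s,im,_=grab('scene','s5'); C=cam('scene')
s=bot.read_state();r=R.from_rotvec(s['tcp_rot']);
toe=s['tool_pos']+r.apply([-.027,0,.0015]);print('toe pred',toe,proj(C,toe),'hole',proj(C,[.614,-.065,.06]))
crop(im,190,200,310,290,6.5,'s5c')
_,im,_=grab('top','t5');C=cam('top');print('top: toe',proj(C,toe),'hole',proj(C,[.614,-.065,.06]))
crop(im,180,130,280,205,7,'t5c')
```

```text
shift [ 3.6 -0.5  3. ] turn [ 0.04  0.01 -0.64] | 4.7 now [ 0.6101 -0.0432  0.103 ] t 7.4
toe pred [ 0.61529743 -0.06973968  0.10174243] (np.float64(237.08682436609354), np.float64(217.97903594857752)) hole (np.float64(239.7532936142521), np.float64(236.50073787630234))
top: toe (np.float64(235.42138065525708), np.float64(165.39770815013247)) hole (np.float64(234.43227630581873), np.float64(168.7746146528246))
```

View pics/s5c.png

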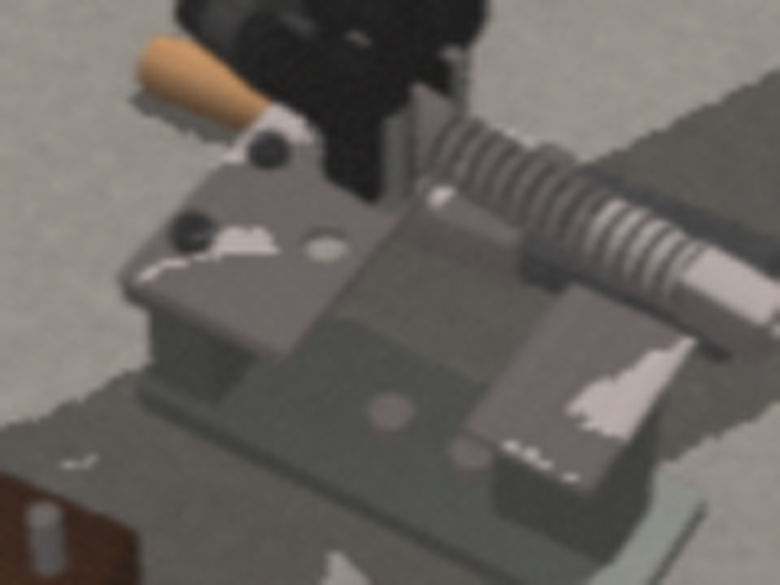

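View pics/t5c.png

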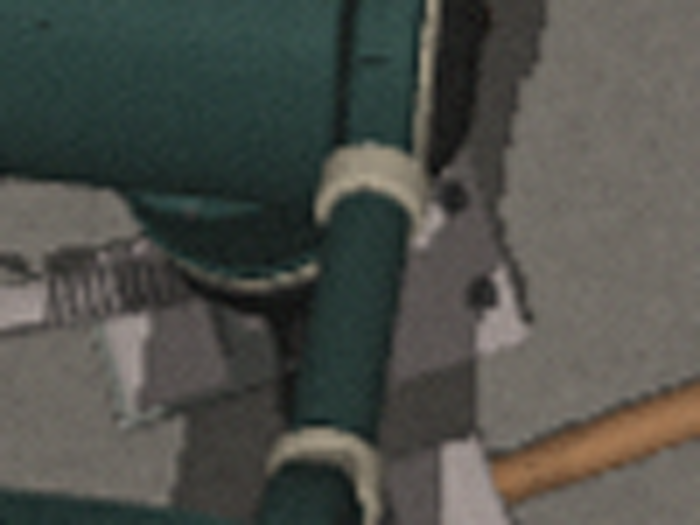

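>>> arm_command --targets "3.6 -0.5 10 0 0 -0.6 0;3.6 -0.5 20 0 0 -0.6 0;3.6 -0.5 28 0 0 -0.6 0;3.6 -0.5 28 0 0 -0.6 0;3.6 -0.5 28 0 0 -0.6 0;3.6 -0.5 28 0 0 -0.6 0"

```text
time: 8.0
tool_pos: [0.6083, -0.0395, 0.0741]
tcp_rot: [-1.987, -2.433, 0.001]
wrist_force: [-0.7, 0.3, -0.6]
width: 0.153
```

Run:
```python
from h import *
s,im,_=grab('wrist','w6');go([.6089,-.0398,.07],101.5,s=s); print(s['wrist_force'],s['joint_vel'].round(3))
C=cam('wrist',s);print('post',proj(C,[.5755,.1235,.083]),'hole',proj(C,[.614,-.065,.06]))
```

```text
shift [-0.4  0.5  4.1] turn [-0.03 -0.01  0.02] | 4.2 now [ 0.6083 -0.0395  0.0741] t 8.0
[-0.69152288  0.25562969 -0.59688048] [-0.001 -0.011 -0.013  0.001  0.     0.   ]
post (np.float64(261.96674852146884), np.float64(-156.07986045273714)) hole (np.float64(260.65122420859313), np.float64(265.54568380711316))
```

View pics/w6.png

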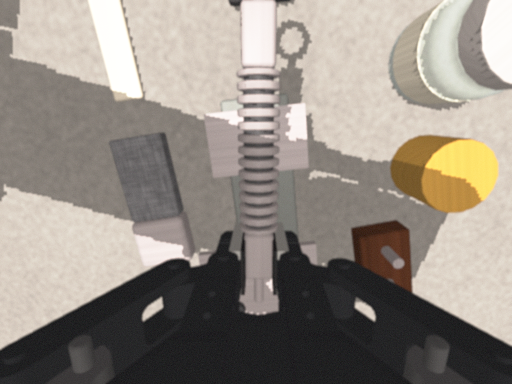

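Run:
```python
from h import *
im=np.load('pics/w6.npz')['im'];crop(im,200,225,320,315,6.5,'w6c')
```

```text
(no output)
```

View pics/w6c.png

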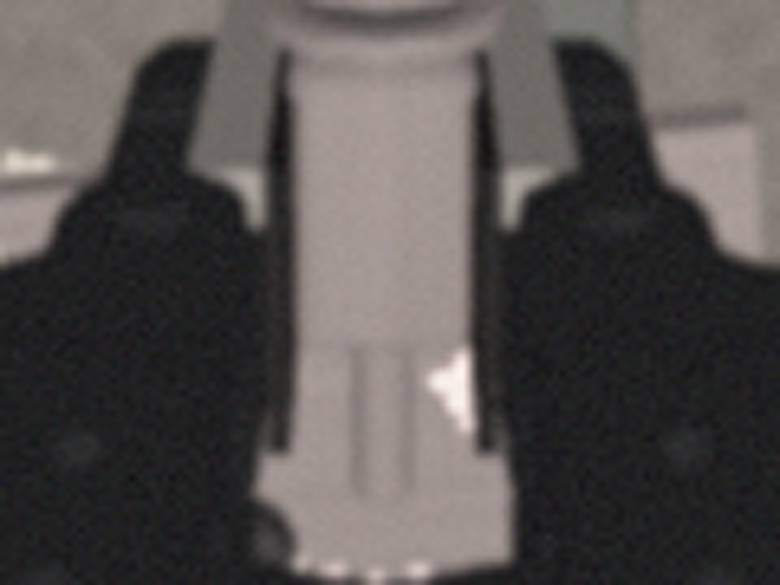

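>>> arm_command --targets "-0.4 0.5 4 0 0 0 0;-0.4 0.5 7 0 0 0 0;-0.4 0.5 10 0 0 0 0;-0.4 0.5 12 0 0 0 0;-0.4 0.5 12 0 0 0 0"

```text
time: 8.47
tool_pos: [0.6085, -0.0397, 0.0618]
tcp_rot: [-1.987, -2.432, 0.001]
wrist_force: [-0.1, -0.5, -1.5]
width: 0.151
```

>>> arm_command --targets "0 0 2 0 0 0 0;0 0 3 0 0 0 0;0 0 4 0 0 0 0;0 0 4 0 0 0 0"

```text
time: 8.8
tool_pos: [0.6089, -0.0398, 0.0583]
tcp_rot: [-1.987, -2.433, 0.0]
wrist_force: [0.2, 0.1, -2.0]
width: 0.15
```

Run:
```python
from h import *
w=np.load('pics/w6.npz');s=dict(tcp_rot=w['r'],tool_pos=w['p']);C=cam('wrist',s);r=R.from_rotvec(w['r'])
for z in (.0185,.021):print((r.inv().apply(plane(C,258.7,300.7,w['p'][2]+z)-w['p'])*1000).round(1))
print(bot.read_state()['wrist_force'],bot.read_state()['torque'])
```

```text
[-27.7  -0.8 -18.5]
[-25.8  -0.8 -21. ]
[ 0.16394458  0.1498921  -1.95911663] [-0.09604003 -0.00184671 -0.01952825]
```

>>> arm_command --targets "0 0 2 0 0 0 0;0 0 4 0 0 0 0;0 0 5.5 0 0 0 0;0 0 5.5 0 0 0 0"

```text
time: 9.13
tool_pos: [0.6086, -0.0398, 0.0525]
tcp_rot: [-1.987, -2.433, 0.001]
wrist_force: [-0.8, 0.6, -1.1]
width: 0.153
```

Run:
```python
from h import *
s,im,_=grab('scene','s7');print(s['tool_pos'],s['wrist_force'],s['torque'])
crop(im,190,190,310,280,6.5,'s7c')
s,im,d=grab('wrist','w7');C=cam('wrist',s)
for v in (100,130,250): print(dep(C,258,v,d[v,258]).round(4), dep(C,225,v,d[v,225]).round(4))
```

```text
[ 0.60861324 -0.03977654  0.0524679 ] [-0.81032055  0.5564615  -1.12814616] [-0.06258213 -0.05009362  0.04546824]
[0.593  0.0319 0.0797] [0.571  0.0316 0.0096]
[0.5953 0.0202 0.0782] [0.58   0.0163 0.0619]
[ 0.6065 -0.0349  0.0771] [ 0.5911 -0.0361  0.0807]
```

View pics/s7c.png

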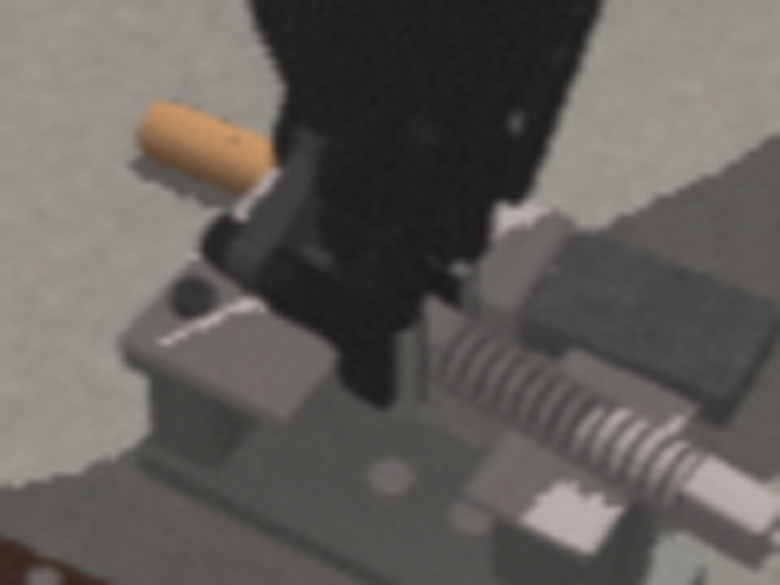

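>>> arm_command --targets "0 0 0 0 0 0 0.3;0 0 0 0 0 0 0.3;0 0 0 0 0 0 0.3;0 0 0 0 0 0 0.3;0 0 -10 0 0 0 0.3;0 0 -30 0 0 0 0.3;0 0 -60 0 0 0 0.35;0 0 -90 0 0 0 0.5;0 0 -100 0 0 0 0.5;0 0 -100 0 0 0 0.5"

```text
time: 10.07
tool_pos: [0.6122, -0.0401, 0.1582]
tcp_rot: [1.983, 2.428, 0.008]
wrist_force: [0.7, 0.1, -0.3]
width: 0.499
```

Run:
```python
from h import *
s,im,_=grab('scene','s8');print(s['tool_pos'],s['wrist_force'],s['width'])
crop(im,190,170,330,280,5.5,'s8c')
s,im,d=grab('wrist','w8');go([.60,0,.15],101.5)
```

```text
[ 0.61224008 -0.04011998  0.15821356] [ 0.73504685  0.1314084  -0.31184256] 0.4988633140748236
shift [40.8 -0.9  3.3] turn [0.04 0.01 0.02] | 40.9 now [ 0.609  -0.0398  0.1533] t 10.17
```

View pics/s8c.png

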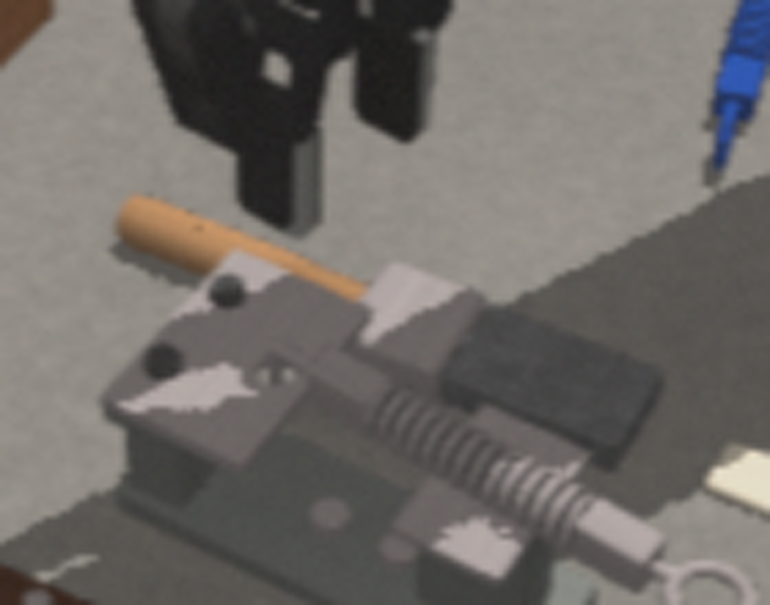

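View pics/w8.png

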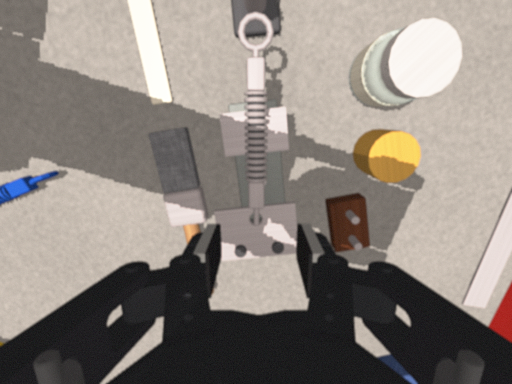

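The scene crop shows the leg standing in the hole at (275,375), with the coils on the guide plate. Next I'll look above the eye block and the post.

>>> arm_command --targets "40 -1 0 0 0 0 0.6;80 -1 0 0 0 0 0.6;95 -1 0 0 0 0 0.6;95 -1 0 0 0 0 0.6;95 -1 0 0 0 0 0.6;95 -1 0 0 0 0 0.6;95 -1 0 0 0 0 0.6"

```text
time: 10.75
tool_pos: [0.5889, 0.052, 0.1522]
tcp_rot: [-1.988, -2.432, 0.002]
wrist_force: [1.0, 0.2, 0.3]
width: 0.603
```

Run:
```python
from h import *
s,im,d=grab('wrist','w9');print(s['tool_pos'],s['joint_vel'].round(3))
cv2.imwrite('pics/w9b.png',cv2.resize(im,None,fx=1.5,fy=1.5,interpolation=cv2.INTER_CUBIC))
```

```text
[0.58892555 0.05202991 0.15220138] [-0.005 -0.006 -0.004  0.002  0.003  0.002]
```

View pics/w9b.png

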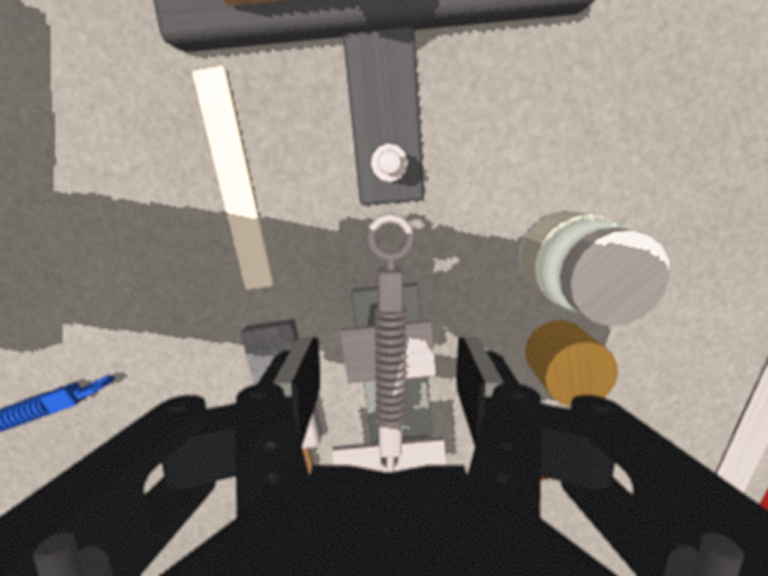

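Run:
```python
from h import *
im=np.load('pics/w9.npz')['im'];crop(im,220,90,300,210,5,'w9c')
```

```text
(no output)
```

View pics/w9c.png

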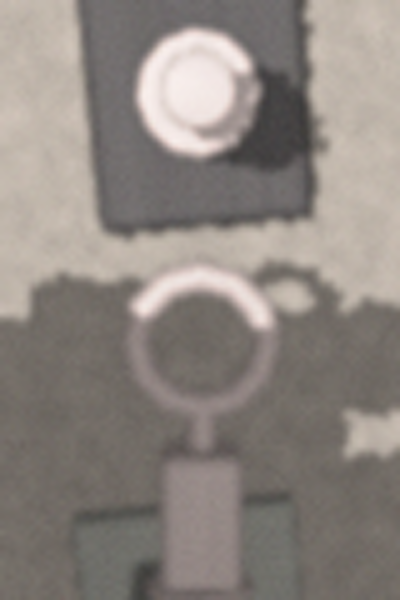

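Run:
```python
from h import *
w=np.load('pics/w9.npz');s=dict(tcp_rot=w['r'],tool_pos=w['p']);C=cam('wrist',s);r=R.from_rotvec(w['r'])
px=lambda x,y,z:plane(C,220+(x+.5)/5-.5,90+(y+.5)/5-.5,z)
p=px(195,86,.083);e=px(203,340,.071);b1=px(202,455,.079);b2=px(202,588,.079);b=(b1+b2)/2
for n,q in dict(post=p,eye=e,b1=b1,b2=b2).items(): print(n,q.round(4),(r.inv().apply(q-w['p'])*1000).round(1), 'depth',)
print('post depth z',dep(C,258,107,w['d'][107,258]),'blk',dep(C,260,194,w['d'][194,260]))
print('eye->post',np.linalg.norm((p-e)[:2])*1000,np.degrees(np.arctan2(*(p-e)[[1,0]])),'blk->eye',np.linalg.norm((e-b)[:2])*1000)
hole=np.array([.614,-.065]);print('spring ang from hole',np.degrees(np.arctan2(e[1]+.065,e[0]-.614)),'hole->post',np.degrees(np.arctan2(p[1]+.065,p[0]-.614)),np.linalg.norm(p[:2]-hole))
g=e[:2]-.030*(p-e)[:2]/np.linalg.norm((p-e)[:2]);print('blk from eye',g)
```

```text
post [0.5733 0.1244 0.083 ] [74.1 -0.8 69.2] depth
eye [0.5825 0.0857 0.071 ] [34.3  0.5 81.2] depth
b1 [0.5859 0.0683 0.079 ] [16.6  0.4 73.2] depth
b2 [0.5905 0.0459 0.079 ] [-6.3  0.4 73.2] depth
post depth z [0.57289872 0.12423611 0.08197911] blk [0.58820604 0.05697548 0.0783626 ]
eye->post 39.82424182711839 103.38634743969637 blk->eye 29.15402710163323
spring ang from hole 101.79294850756234 hole->post 102.12042171515972 0.1937504175181954
blk from eye [0.58948423 0.05650423]
```

Run:
```python
from h import *
go([.5889-.0,.0,.0],101.7)
s=bot.read_state();r=R.from_rotvec(s['tcp_rot']);print(bot.read_state()['tool_pos'])
w=np.load('pics/w9.npz');t=np.array([.5893,.0568,.052]);go(t,101.8)
```

```text
shift [-50.8 -10.4 152.5] turn [-0.05  0.02 -0.25] | 161.1 now [0.5891 0.0519 0.1525] t 10.8
[0.58908731 0.05193799 0.15246208]
shift [  4.8   1.3 100.5] turn [-0.05  0.02 -0.35] | 100.6 now [0.5891 0.0519 0.1525] t 10.8
```

>>> arm_command --targets "4.6 0.6 35 0 0 -0.3 0.4;4.6 0.6 65 0 0 -0.3 0.4;4.6 0.6 85 0 0 -0.3 0.4;4.6 0.6 95 0 0 -0.3 0.4;4.6 0.6 100 0 0 -0.3 0.4;4.6 0.6 100 0 0 -0.3 0.4;4.6 0.6 100 0 0 -0.3 0.4;4.6 0.6 100 0 0 -0.3 0.4"

```text
time: 11.47
tool_pos: [0.5904, 0.0576, 0.0548]
tcp_rot: [1.98, 2.436, 0.003]
wrist_force: [0.0, -1.0, -0.3]
width: 0.4
```

Run:
```python
from h import *
s,im,d=grab('wrist','w10');print(s['tool_pos'],s['wrist_force'])
```

```text
[0.5904247  0.05759449 0.05483641] [ 0.01259589 -0.99773911 -0.31672724]
```

View pics/w10.png

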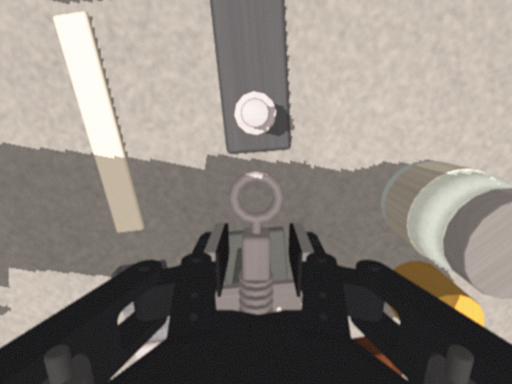

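>>> arm_command --targets "0 0 2.5 0 0 0 0.3;0 0 2.5 0 0 0 0;0 0 2.5 0 0 0 0;0 0 2.5 0 0 0 0;0 0 2.5 0 0 0 0;0 0 2.5 0 0 0 0;0 0 2.5 0 0 0 0" --newtons 100

```text
time: 12.1
tool_pos: [0.5892, 0.0578, 0.0513]
tcp_rot: [1.98, 2.438, 0.001]
wrist_force: [-1.1, -0.6, 4.4]
width: 0.149
```

Run:
```python
from h import *
s,im,d=grab('wrist','w11');print(s['tool_pos'],s['wrist_force'],s['width'])
crop(im,210,80,310,240,4,'w11c')
```

```text
[0.58922282 0.05777132 0.05129333] [-1.11624466 -0.61147362  4.36414622] 0.1487038597159009
```

View pics/w11c.png

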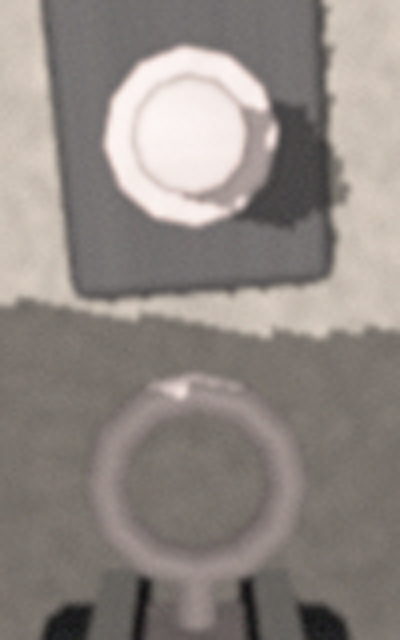

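```bash
cat >> h.py <<'E'
def targ(post,eye_z,tilt,psi,et):
    """TCP pose so eye (tool coords et, m) is at post xy, z eye_z"""
    r=toolR(psi,tilt); return np.array([post[0],post[1],eye_z])-r.apply(et)
E
python3 - <<'E'
from h import *
w=np.load('pics/w11.npz');s=dict(tcp_rot=w['r'],tool_pos=w['p']);C=cam('wrist',s);r=R.from_rotvec(w['r'])
px=lambda x,y,z:plane(C,210+(x+.5)/4-.5,80+(y+.5)/4-.5,z)
zt=w['p'][2]
for za in (.018,.0195):
  e=px(197,480,zt+za); print('eye',e,(r.inv().apply(e-w['p'])*1000).round(1))
p=px(189,135,.083);print('post',p,(r.inv().apply(p-w['p'])*1000).round(1))
et=[.0303,0,-.0190]
for k,z,t in [((-.02),.090,5.0),(0,.089,5.0)]:
    d=np.array([np.cos(np.radians(102)),np.sin(np.radians(102))]); T=targ(p[:2]+k*d,z,t,102,et);print(T);go(T,102,t)
E
```

```text
eye [0.58262144 0.08548932 0.06929333] [ 28.5  -0.8 -18. ]
eye [0.58252188 0.08594184 0.07079333] [ 28.9  -0.8 -19.5]
post [0.57368447 0.12408072 0.083     ] [ 68.1  -1.6 -31.7]
[0.58377416 0.07661244 0.06843148]
shift [ 19.5  -1.4 -17.2] turn [ 0.06  5.01 -0.17] | 26.0 now [0.5892 0.0578 0.0513] t 12.15
[0.57961593 0.0961754  0.06743148]
shift [ 39.5  -1.5 -16.2] turn [ 0.06  5.01 -0.17] | 42.7 now [0.5892 0.0578 0.0513] t 12.15
```

>>> arm_command --targets "1 0 -4 0 1.5 0 0;4 0 -9 0 3 0 0;9 -0.2 -14 0 4.5 0 0;15 -0.4 -18 0 5 0 0;21 -0.6 -18 0 5 0 0;21 -0.6 -18 0 5 0 0;21 -0.6 -18 0 5 0 0;21 -0.6 -18 0 5 0 0"

```text
time: 12.82
tool_pos: [0.5833, 0.0777, 0.0677]
tcp_rot: [-1.937, -2.386, -0.082]
wrist_force: [1.6, -4.7, -4.6]
width: 0.143
```

Run:
```python
from h import *
s,im,d=grab('wrist','w12');print(s['tool_pos'],s['wrist_force'],s['torque'],s['width'])
crop(im,210,100,310,240,4,'w12c')
im,_=bot.read_camera('scene');crop(im,190,170,370,310,4.3,'s12')
```

```text
[0.58331837 0.07768025 0.06767005] [ 1.61249387 -4.68559206 -4.62088693] [-0.57545388 -0.1937155   0.05372406] 0.14282438594335872
```

View pics/w12c.png

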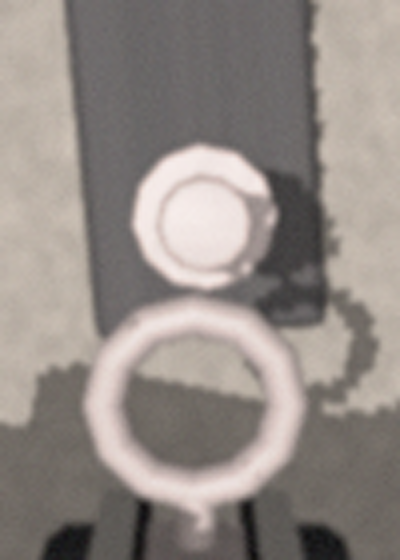

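View pics/s12.png

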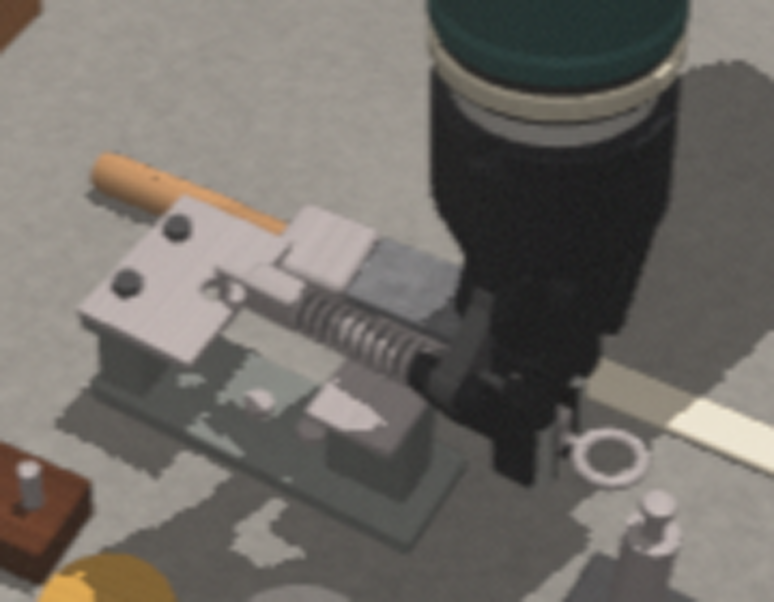

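```bash
cat >> h.py <<'E'
def rel(tag,x0,y0,k,eye,head,et=(.0287,-.0008,-.019)):
    w=np.load(f'pics/{tag}.npz');s=dict(tcp_rot=w['r'],tool_pos=w['p']);C=cam('wrist',s);r=R.from_rotvec(w['r'])
    px=lambda q,z:plane(C,x0+(q[0]+.5)/k-.5,y0+(q[1]+.5)/k-.5,z)
    ez=(w['p']+r.apply(et))[2]; e=px(eye,ez);p=px(head,.083);dd=p-e
    print('eyez',ez,'eye tool',(r.inv().apply(e-w['p'])*1000).round(1),'eye',e.round(4),'post',p.round(4),'horiz rel in yaw frame mm')
    x=r.apply([1,0,0]);x[2]=0;x/=np.linalg.norm(x);y=np.cross([0,0,-1],x); h=np.array([dd@x,dd@y])*1000;print('forward,toolY',h.round(2),'tilt',np.degrees(np.arcsin(r.apply([1,0,0])[2])).round(2))
    D=x*h[0]+y*h[1]; return D/1000,r
E
python3 - <<'E'
from h import *
D,r=rel('w12',210,100,4,(195,402),(204,221))
for dz in (0,.002): print((r.inv().apply(D+[0,0,dz])*1000).round(1))
E
```

```text
eyez 0.08906290168624167 eye tool [ 28.5  -1.  -19. ] eye [0.5769 0.1036 0.0891] post [0.5736 0.1245 0.083 ] horiz rel in yaw frame mm
forward,toolY [21.09  1.09] tilt 4.92
[21.   1.1  1.8]
[21.2  1.1 -0.2]
```

>>> arm_command --targets "5 0.3 -0.5 0 0 0 0;10 0.6 -0.5 0 0 0 0;15 0.8 -0.5 0 0 0 0;19 1.1 -0.5 0 0 0 0;21.2 1.1 -0.5 0 0 0 0;21.2 1.1 -0.5 0 0 0 0;21.2 1.1 -0.5 0 0 0 0;21.2 1.1 -0.5 0 0 0 0"

```text
time: 13.58
tool_pos: [0.5797, 0.0976, 0.0696]
tcp_rot: [-1.937, -2.386, -0.079]
wrist_force: [1.6, -8.5, -4.5]
width: 0.147
```

Run:
```python
from h import *
s,im,d=grab('wrist','w13');print(s['tool_pos'],s['wrist_force'],s['torque'],s['width'])
crop(im,210,100,310,240,4,'w13c')
s,im,_=grab('scene','s13');crop(im,190,170,370,310,4.3,'s13c')
```

```text
[0.57970971 0.09760021 0.06964703] [ 1.56989212 -8.47414819 -4.47577294] [-1.04879887 -0.14934592 -0.11954878] 0.1466557182708539
```

View pics/w13c.png

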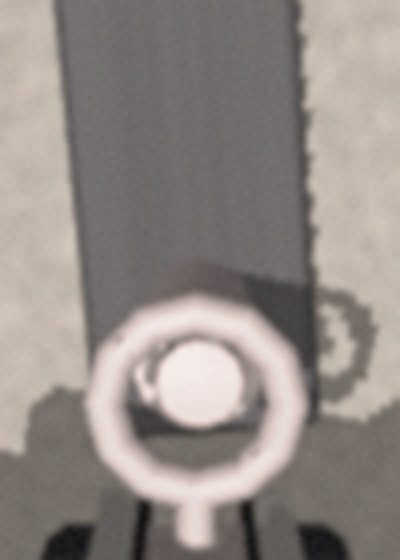

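View pics/s13c.png

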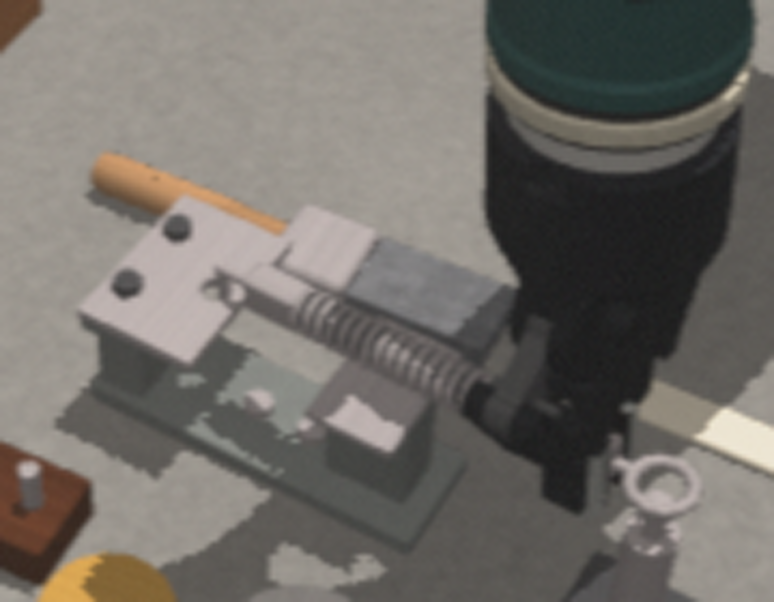

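Ring centre is at about (196,400) and the head at about (201,384).

Run:
```python
from h import *
D,r=rel('w13',210,100,4,(196,400),(201,384))
for dz in (0,-.008,-.018): print((r.inv().apply(D+[0,0,dz])*1000).round(1))
s=bot.read_state();
# descent with levelling to tilt t about eye
for z,t in [(.090,4.9),(.083,3.5),(.078,2),(.072,.5)]:
    p=np.array([.5736,.1243]); w=np.load('pics/w13.npz');
```

```text
eyez 0.0910075262236017 eye tool [ 28.7  -0.9 -19. ] eye [0.5733 0.1239 0.091 ] post [0.5739 0.1243 0.083 ] horiz rel in yaw frame mm
forward,toolY [0.32 0.62] tilt 4.85
[0.3 0.6 0. ]
[-0.4  0.6  8. ]
[-1.2  0.7 18. ]
```

Run:
```python
from h import *
s=bot.read_state();r0=R.from_rotvec(s['tcp_rot']);et=np.array([.0287,-.0009,-.019])
D=np.array([0.0003,0.0006])
w=np.load('pics/w13.npz')
x=r0.apply([1,0,0]);x[2]=0;x/=np.linalg.norm(x);y=np.cross([0,0,-1],x)
eye=s['tool_pos']+r0.apply(et)+x*.0003+y*.0006
for z,t in [(.087,0),(.083,-1),(.079,-2),(.075,-3),(.072,-4),(.071,-4.3)]:
    r=r0*R.from_euler('y',t,degrees=True); E=eye.copy();E[2]=z
    print(z,t,(r0.inv().apply(E-r.apply(et)-s['tool_pos'])*1000).round(1))
```

```text
0.087 0 [-0.   0.6  4. ]
0.083 -1 [-0.7  0.6  7.5]
0.079 -2 [-1.4  0.6 11. ]
0.075 -3 [-2.   0.6 14.5]
0.072 -4 [-2.6  0.6 16.9]
0.071 -4.3 [-2.7  0.6 17.8]
```

>>> arm_command --targets "0 0.6 2 0 0 0 0;0 0.6 4 0 0 0 0;-0.3 0.6 5.7 0 -0.5 0 0;-0.7 0.6 7.5 0 -1 0 0;-0.7 0.6 7.5 0 -1 0 0"

```text
time: 14.1
tool_pos: [0.5806, 0.0974, 0.0627]
tcp_rot: [-1.946, -2.398, -0.062]
wrist_force: [-0.3, -8.6, 0.6]
width: 0.142
```

Run:
```python
from h import *
s,im,d=grab('wrist','w14');print(s['tool_pos'],s['wrist_force'],s['torque'],s['width'])
r=R.from_rotvec(s['tcp_rot']);print('eye est',s['tool_pos']+r.apply([.0287,-.0009,-.019]))
crop(im,210,100,310,240,4,'w14c')
```

```text
[0.580626   0.09743696 0.06269491] [-0.32337541 -8.6010556   0.5583424 ] [-1.70620208 -0.00973938 -0.31820737] 0.14242497489788658
eye est [0.57414871 0.12405426 0.0835531 ]
```

View pics/w14c.png

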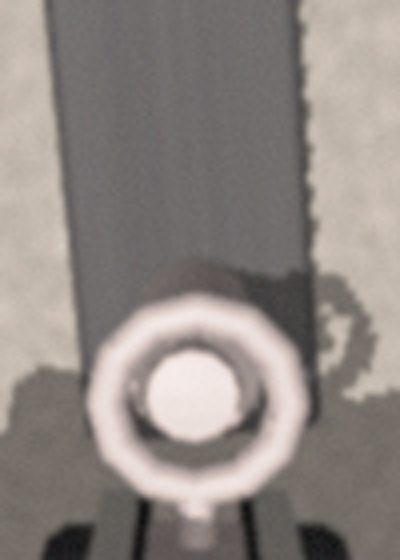

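>>> arm_command --targets "-0.5 0 2 0 -0.6 0 0;-1 0 4.5 0 -1.3 0 0;-1.4 0 7 0 -2 0 0;-1.9 0 9.5 0 -3 0 0;-2 0 10.5 0 -3.3 0 0;-2 0 10.5 0 -3.3 0 0"

```text
time: 14.65
tool_pos: [0.581, 0.0964, 0.0526]
tcp_rot: [-1.975, -2.433, -0.007]
wrist_force: [-1.1, -7.9, 1.6]
width: 0.147
```

Run:
```python
from h import *
s,im,d=grab('wrist','w15');print(s['tool_pos'],s['wrist_force'],s['torque'],s['width'])
r=R.from_rotvec(s['tcp_rot']);print('eye est',s['tool_pos']+r.apply([.0287,-.0009,-.019]))
crop(im,210,100,310,240,4,'w15c')
s,im,_=grab('scene','s15');crop(im,190,170,370,310,4.3,'s15c')
```

```text
[0.58100928 0.09641893 0.05257685] [-1.13864667 -7.89495365  1.55699794] [-1.77306003  0.06353746 -0.32412293] 0.14678180879981476
eye est [0.57428207 0.12416124 0.07182806]
```

View pics/w15c.png

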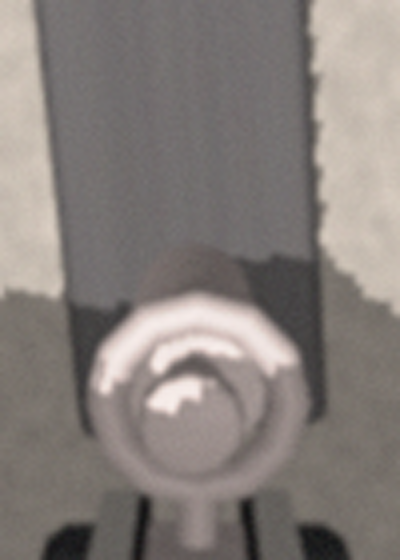

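View pics/s15c.png

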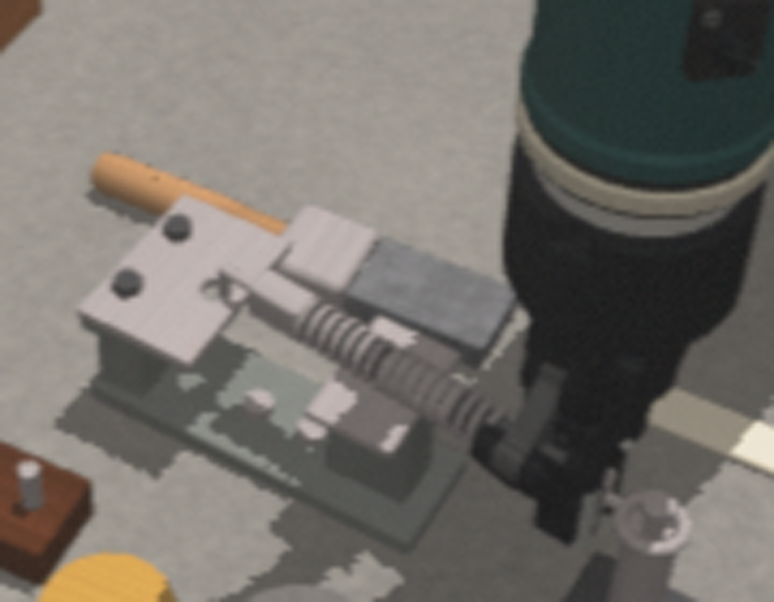

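The ring is below the head, at about z 0.072 against the head's underside at 0.077. I'll ease back so the spring seats against the waist, then release.

>>> arm_command --targets "-1.5 0 0.3 0 -0.3 0 0;-3 0 0.5 0 -0.6 0 0;-4 0 0.5 0 -0.6 0 0;-4 0 0.5 0 -0.6 0 0;-4 0 0.5 0 -0.6 0 0"

```text
time: 15.17
tool_pos: [0.5818, 0.0926, 0.0521]
tcp_rot: [-1.98, -2.438, 0.003]
wrist_force: [-0.5, -8.0, 0.3]
width: 0.146
```

Run:
```python
from h import *
s=bot.read_state();print(s['tool_pos'],s['wrist_force'],s['torque'],s['width'])
r=R.from_rotvec(s['tcp_rot']);print('eye est',s['tool_pos']+r.apply([.0287,-.0009,-.019]))
```

```text
[0.58180135 0.09262295 0.05211777] [-0.51184967 -7.9993641   0.2665137 ] [-1.42154415  0.0273434  -0.27814852] 0.14641004379071923
eye est [0.57505693 0.12054805 0.07109675]
```

>>> arm_command --targets "-0.7 0 0 0 0 0 0;-0.7 0 0 0 0 0 0.15;-0.7 0 0 0 0 0 0.25;-0.7 0 0 0 0 0 0.35;-0.7 0 0 0 0 0 0.35;-0.7 0 0 0 0 0 0.35;-0.7 0 0 0 0 0 0.35"

```text
time: 15.75
tool_pos: [0.5825, 0.0937, 0.0522]
tcp_rot: [-1.98, -2.438, -0.002]
wrist_force: [0.9, 0.6, 0.5]
width: 0.345
```

>>> arm_command --targets "0 0 -8 0 0 0 0.35;0 0 -25 0 0 0 0.35;0 0 -55 0 0 0 0.4;0 0 -90 0 0 0 0.4;0 0 -100 0 0 0 0.4;0 0 -100 0 0 0 0.4;0 0 -100 0 0 0 0.4;0 0 -100 0 0 0 0.4"

```text
time: 16.42
tool_pos: [0.5812, 0.093, 0.1507]
tcp_rot: [-1.979, -2.436, 0.001]
wrist_force: [0.3, -0.2, -0.9]
width: 0.397
```

Run:
```python
from h import *
s,im,d=grab('wrist','w16');print(s['tool_pos'],s['wrist_force'],s['width'])
crop(im,190,60,330,260,3,'w16c')
C=cam('wrist',s);np.save('pics/x.npy',0)
s,im,_=grab('scene','s16');crop(im,190,170,370,310,4.3,'s16c')
```

```text
[0.58124633 0.09297893 0.15069851] [ 0.34435191 -0.1744624  -0.85140382] 0.39725694397638395
```

View pics/w16c.png

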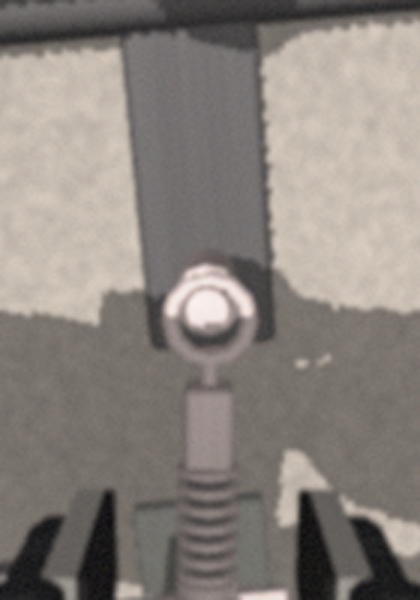

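View pics/s16c.png

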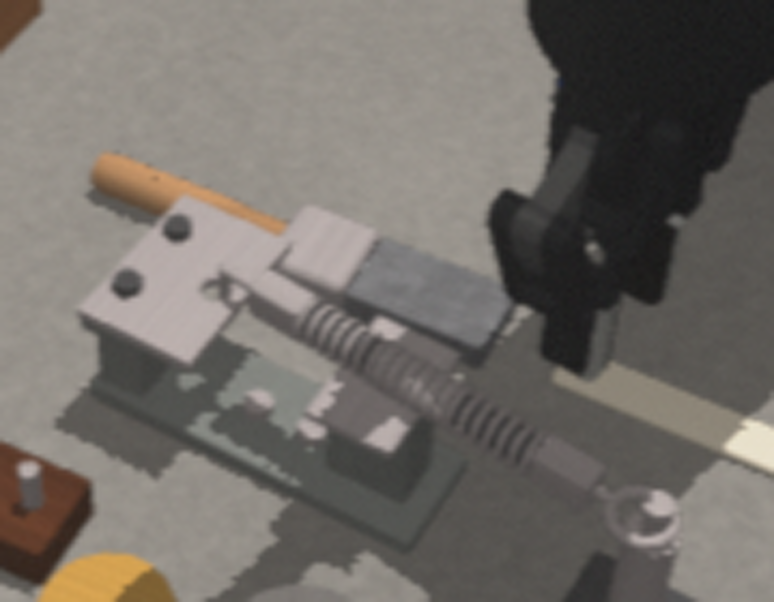

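The eye is round the post with the head protruding above it, and the leg is still in the hole. I'll check the ring's height and offset numerically.

Run:
```python
from h import *
w=np.load('pics/w16.npz');s=dict(tcp_rot=w['r'],tool_pos=w['p']);C=cam('wrist',s);f,cx,cy,o,M=C
c=(190+210.5/3-.5,60+318.5/3-.5);e=plane(C,*c,.071);p=plane(C,190+208.5/3-.5,60+308.5/3-.5,.083)
print('eye',e,'post',p,np.linalg.norm((p-e)[:2])*1000)
for x,y in [(250,316),(169,316),(210,357),(185,285),(235,350),(185,350),(210,305),(210,430)]:
    u,v=190+x//3,60+y//3; print((x,y),dep(C,u,v,w['d'][v,u]).round(4))
# bystanders
a=np.load('pics/scene0.npz')['im'];b=np.load('pics/s16.npz')['im']
cv2.imwrite('pics/cmp.png',np.hstack([a[180:380,130:480],b[180:380,130:480]]))
print(bot.read_state()['time'])
```

```text
eye [0.57542545 0.12030832 0.071     ] post [0.57391474 0.12481205 0.083     ] 4.750356264058226
(250, 316) [0.586  0.1233 0.0722]
(169, 316) [0.5642 0.119  0.0737]
(210, 357) [0.578  0.1095 0.0719]
(185, 285) [0.5666 0.1278 0.0728]
(235, 350) [0.5839 0.1135 0.0729]
(185, 350) [0.5701 0.1106 0.0728]
(210, 305) [0.5745 0.1258 0.0816]
(210, 430) [0.5819 0.0907 0.0777]
16.5167
```

View pics/cmp.png

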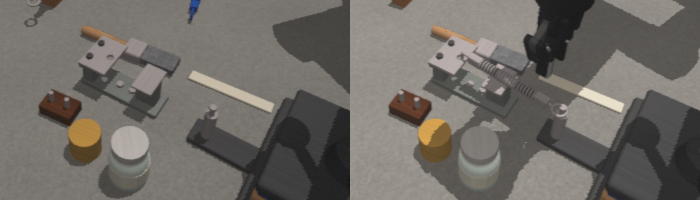

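```bash
python3 -c "
from h import *
print(bot.finish_job())"
```

```text
the job is handed in; nothing more can be done
None
```

The return spring is fitted and the job was handed in at about 16.5 s; `finish_job` gave no verdict. I gripped the hook block, put the toed leg down through the strip's hole without feeling any contact, and let go. Then I gripped the eye block, lifted it about 5° and stretched the spring roughly 40 mm. I lowered the eye over the headed post, eased it back until it seated, and let go.

What my last checks showed:
- **Eye on the post:** its centre was about 4.8 mm from the post's axis, against a limit of 6.5 mm. About 4 mm is expected when seated. It sat about 12.5 mm below the post's top, inside the 7 to 20 mm band.
- **Leg in the hole:** the scene picture shows it at the front of the hole. The toe under the strip was never seen directly. I inferred it from the depth reached on insertion with no contact force, and from the leg holding the roughly 8 N pull.
- **Robot clear:** the gripper had been raised about 100 mm, and the wrist force read close to zero.
- **Bystanders:** the jar, weight, folder, brush and pin block show no visible shift between the first and last scene pictures.

One disagreement: the hole and post positions differed by 1 to 4 mm between the cameras. I used an average for the hole and lined the eye up with the post by the wrist camera. No check failed.

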